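Hold the lantern mount's bolt behind its bracket

ROBOT

A 6-joint arm with a two-finger parallel gripper is mounted at the origin on the work surface. World frame = base frame: x ahead of the robot, y to its left, z up, the work surface at z = 0. Lengths are in m, angles in rad, forces in N, time in s.
With the tool pointing down it reaches from about 0.375 to 0.9 m from the base axis. Payload 3.1 kg.
Tool frame: the origin (TCP) lies at the very end of the fingers, on their centre line; the grasp point (between the pads) lies 19 mm behind it (manip.pinch_z is the distance from the TCP to the grasp point, in m); z points along the fingers, y is the direction in which the jaws open and shut (so a half turn about z gives the same grasp; the last joint's range is limited). The gripper opens to 85 mm and grips with 20 to 120 N. Pads are 22 mm wide; open, the fingers measure 114 mm over their backs; the gripper's body (76 mm by 85 mm) begins 54 mm behind the grasp point. The pads swing forward as they close: fully open they stand 13 mm farther back than shut.
Start: joints at [-1.504, 0.527, 1.433, -0, 1.181, -0.178], TCP at [0.152, -0.606, 0.231] pointing down, gripper open.
Joint ranges: [-3.08, 3.08], [-0.75, 2.2], [0.22, 2.44], [-1.43, 4.57], [0, 2.65], [-2.85, 2.85]. Speed limits (rad/s): [2.79, 2.79, 3.14, 3.14, 3.14, 3.14].

INTERFACE

Orientations are given as a unit quaternion [x, y, z, w].
In Python, from station import manip gives the robot as it stands.
- The arm moves only by the tool drive_tool, never from a script. Its argument "increments" is a list of rows, each a list of 7 numbers: the closure in counts, from 0 (fully open) to 255 (shut), then the shift along the tool's x, y, z in cm, then the turn, a rotation vector about the tool's x, y, z in rad. A call has 1 to 20 rows; each row is the pose to reach, as a shift and turn from the pose commanded when the call began, along the tool's axes at that moment; what a row does not reach only later rows make up. A row lasts 1/10 s, in which the tool goes at most 50 mm and 8.59 degrees, less where a joint would pass 70% of its speed; a pose out of reach is approached as far as the arm can. A call with a gripper value outside its range is refused whole. The fingers move at their own pace and stop on an object; "force" is the grip in N (left out, the last holds). Time passes only in rows, so rows that repeat a pose let the fingers close. It gives the time, the measured TCP pose, the force and the opening at its end, in the units of the state.
- manip.sense(): the state, without advancing time (a new reading comes with each control period).
- manip.snapshot(name): name is "scene" or "top" or "wrist"; returns the picture (384x512x3 uint8, red, green, blue); there is no depth.
- manip.camera_model(name): a dict with "mtx" (3x3 intrinsics, pixels), "cam_to_world" (4x4, takes a point from camera to world coordinates). Camera axes: x right, y down, z forward; pixel columns grow to the right and rows downward; lengths in m; the calibration is good to about 2 mm. A picture is of the moment at which its call begins: read the wrist's pose just before it. camera_model takes no time and is no camera call; for the wrist camera it gives the pose at the moment of the call.
- manip.sign_off(): hands the job in, once; it reports no verdict.
The state is a dict: "t": time; "q": joint angles; "qd": joint speeds; "tau": joint torques, N m; "tcp_pos": TCP position; "tool_rot": TCP orientation; "force": force on the tool from outside, world axes, zero at the start; "ft_torque": the same for the moment, N m; "finger_gap": opening from 0.0 (shut) to 1.0 (fully open).
Only numpy, scipy, OpenCV 4.12 (cv2) and the standard library are available. Lean on these libraries where they do the work, as an engineer would, in place of code of your own. Each camera call takes 0.05 s, during which the arm holds its last target. There are 200 camera calls.

TASK

Lift the lid of the plywood box open until it rests on its stop by itself. Then reach down into the gap behind the bracket inside, grip the hexagon bolt head that the nut driver is dragging round, and hold it so that it no longer turns; finish while still holding it like that, head well between the fingers. Leave the things standing around the box where they are.

Things in the scene. Friction and masses are not known exactly. Their poses are not given: they have to be found in the camera images.
- box: open plywood box fixed to the table, 240 (x) x 220 (y) x 115 (z) mm outside, walls and floor 9 mm; origin: centre of its underside; z up. The lid is hinged along the top of the -y wall (the right-hand one seen from the robot); the lid's free edge and handle lie on the +y side. A steel slab 30 mm high lies on the floor by the +x wall
- lid (a joint): plywood lid, 0.35 kg, 240 x 220 mm, 10 mm thick; angle in rad: 0 closed, 1.85 open on its stop, leaning 16 degrees back past upright. The hinge axis is the box's x axis. It falls shut by its own weight at angles below about 1.4 and falls onto the stop by itself from angles above 1.6
- lid_handle (a point): middle of the steel bar handle on the lid: round bar 12 mm thick, 110 mm long, parallel to the hinge (box x axis), its middle line 42 mm above the lid's upper face, 200 mm from the hinge line, 20 mm in from the free edge; a post at each end, clear space under the bar. It can turn between fingers that grip it across. The point turns with the lid
- lid_hinge (a point): middle of the lid's hinge line, at the top of the box's -y wall, 115 mm above the table; x along the hinge line
- mount: fixed steel mount on the box floor, maybe off-centre and slightly turned; origin: centre of its underside, 9 mm above the table. Two upright plates 90 mm wide (y), 5 mm thick, faces along x: the near one (bracket, x = -0.0295) rises 95 mm, the far one (x = +0.0295) 89 mm. The 54 mm gap between them is open above and at both y ends. A black nut driver, 83 mm high, stands on the bracket's near side
- bolt_head: dark steel hexagon bolt head in the gap behind the bracket, 24 mm across flats, 28 mm across corners, 24 mm long along its axis; origin: its centre, 66 mm above the mount's origin and midway between the two plates (15 mm clear to either plate). Its x axis is the bolt's axis, level and along the mount's x; it turns about it
- bolt (a joint): angle of the bolt about its axis, rad. The running nut driver drags bolt and head round with about 0.1 N m, at about 0.24 rad/s, growing, all the time while nobody holds it
- paste_jar: white-capped round paste jar, 68 mm across, 85 mm tall; origin: centre of underside. To be left alone
- brush_mug: white mug, 74 mm across, 90 mm tall; origin: centre of underside. To be left alone
- tape_roll: brown roll of tape lying flat, 100 mm across, 36 mm tall; origin: centre of underside. To be left alone
- screwdriver: screwdriver lying flat; origin: underside. To be left alone
- wrench: wrench lying flat; origin: underside. To be left alone
- wood_block: pine offcut 90 x 45 x 30 mm; origin: centre of underside. To be left alone
- varnish_tin: metal tin, 72 mm across, 75 mm tall; origin: centre of underside. To be left alone

How it is judged:
By the outcome, as a careful person would: the job done as asked, in the order asked, and still so for the second after the job is handed in, while the arm keeps its last pose, push and grip.
It also fails if it takes over 54 s, if anything falls off the work surface, if the arm or the gripper's body presses on something with over 40 N, if the wrist force passes 120 N, or if a joint passes its speed limit or range.

## Working session

There is one attempt and no reset: what is moved stays moved. The work goes in short steps, Python scripts to look and compute and a tool call to move; the robot and the scene stay as the last step left them, time stands still between calls to the robot, and variables do not carry over. Pictures are saved under pics/ and viewed, about 8 in all and at most 12, crops included, and the job is handed in when it is done.

Besides the shell and the picture viewer there is one more tool, called in YAML: its name, and indented under it one key for each argument. drive_tool: Moves the arm, as the interface text tells. Its arguments: {"type":"object","properties":{"increments":{"type":"array","items":{"type":"array","items":{"type":"number"}}},"force":{"type":"number"}},"required":["increments"]}

```bash
mkdir -p pics; ls; python3 - <<'E'
from station import manip
import cv2,numpy as np
np.set_printoptions(precision=4,suppress=True)
s=manip.sense();print(s, manip.pinch_z)
for n in("scene","top"):
    im=manip.snapshot(n);cv2.imwrite(f"pics/{n}0.png",im[:,:,::-1])
    m=manip.camera_model(n);print(n,m["mtx"],m["cam_to_world"])
a=[cv2.imread(f"pics/{n}0.png") for n in("scene","top")]
cv2.imwrite("pics/both.png",cv2.resize(a[1],(800,600)))
E
```

```text
pics
{'t': 0.0, 'q': array([-1.5045,  0.5285,  1.4339, -0.    ,  1.1814, -0.1785]), 'qd': array([-0.002 ,  0.0016,  0.0005,  0.0001,  0.0004,  0.0015]), 'tau': array([  0.0002, -44.2349, -17.8025,  -0.0002,   0.0083,   0.    ]), 'tcp_pos': array([ 0.1514, -0.6056,  0.2303]), 'tool_rot': array([ 0.9925,  0.1221,  0.    , -0.0011]), 'force': array([ 0.3704, -0.2234,  0.1136]), 'ft_torque': array([-0.0267,  0.0139, -0.0327]), 'finger_gap': 1.0007226442573562} 0.0187
scene [[375.9077   0.     248.2283]
 [  0.     375.9077 183.2387]
 [  0.       0.       1.    ]] [[-0.7706  0.4069 -0.4905  1.1399]
 [ 0.637   0.5163 -0.5724  0.7064]
 [ 0.0204 -0.7535 -0.6571  0.8766]
 [ 0.      0.      0.      1.    ]]
top [[373.6349   0.     254.6858]
 [  0.     373.6349 190.1143]
 [  0.       0.       1.    ]] [[-0.005  -0.982   0.1888  0.3961]
 [-1.      0.0033 -0.0091  0.0346]
 [ 0.0083 -0.1888 -0.982   1.0858]
 [ 0.      0.      0.      1.    ]]
```

View pics/both.png

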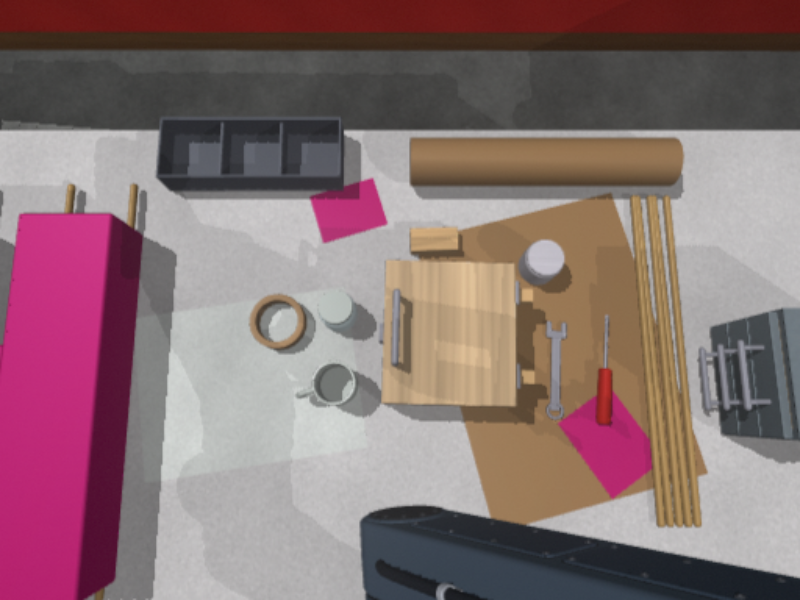

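View pics/scene0.png

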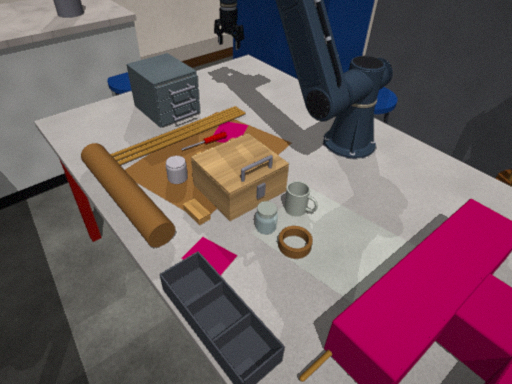

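The top view shows the closed box with the lid corners at about (386,261), (517,263), (516,405) and (383,404), in 800x600 pixels. The handle bar runs from (397,292) to (395,362). The scene view agrees: the handle is on the +y side, with the mug and jar just beyond it.

```bash
cat > h.py <<'E'
from station import manip
import numpy as np, cv2
np.set_printoptions(precision=4,suppress=True)
def ray(m,uv):
    K,T=np.array(m["mtx"]),np.array(m["cam_to_world"])
    uv=np.atleast_2d(np.asarray(uv,float))
    d=np.c_[uv,np.ones(len(uv))]@np.linalg.inv(K).T@T[:3,:3].T
    return T[:3,3],d
def onz(m,uv,z):
    c,d=ray(m,uv); return c+d*((z-c[2])/d[:,2])[:,None]
def tri(ms,uvs):
    A=np.zeros((3,3));b=np.zeros(3)
    for m,uv in zip(ms,uvs):
        c,d=ray(m,uv);d=d[0]/np.linalg.norm(d[0]);P=np.eye(3)-np.outer(d,d);A+=P;b+=P@c
    return np.linalg.solve(A,b)
def proj(m,X):
    T=np.linalg.inv(np.array(m["cam_to_world"]));p=np.atleast_2d(X)@T[:3,:3].T+T[:3,3]
    q=p@np.array(m["mtx"]).T;return q[:,:2]/q[:,2:]
E
python3 - <<'E'
from h import *
m=manip.camera_model("top");k=.64
L=onz(m,np.array([[386,261],[517,263],[516,405],[383,404]])*k,.125);print("lid",L,L.mean(0))
print([np.linalg.norm(L[i]-L[i-1]) for i in range(4)])
H=onz(m,np.array([[397,292],[395,362]])*k,.167);print("handle",H,H.mean(0))
for n,uv,z in(("mug",(335,383),.09),("jar",(337,307),.085),("tin",(545,258),.075),("tape",(278,322),.036),("block",(435,236),.03),("wr",(556,370),0),("sd",(604,370),.02)):print(n,onz(m,np.array(uv)*k,z))
im=cv2.imread("pics/top0.png");x0,y0=220,150
cv2.imwrite("pics/c1.png",cv2.resize(im[150:280,220:360],None,fx=5,fy=5,interpolation=cv2.INTER_CUBIC)[:600])
E
```

```text
lid [[ 0.6431  0.0456  0.125 ]
 [ 0.639  -0.1768  0.125 ]
 [ 0.402  -0.1648  0.125 ]
 [ 0.4046  0.0507  0.125 ]] [ 0.5222 -0.0613  0.125 ]
[np.float64(0.23857059052141683), np.float64(0.2224298527937419), np.float64(0.23733649079550065), np.float64(0.21557918351174443)]
handle [[0.581  0.0275 0.167 ]
 [0.469  0.0312 0.167 ]] [0.525  0.0294 0.167 ]
mug [[0.4402 0.1323 0.09  ]]
jar [[0.5712 0.1313 0.085 ]]
tin [[ 0.6607 -0.2384  0.075 ]]
tape [[0.5526 0.2426 0.036 ]]
block [[ 0.7157 -0.0455  0.03  ]]
wr [[ 0.4661 -0.2678  0.    ]]
sd [[ 0.4645 -0.3498  0.02  ]]
```

View pics/c1.png

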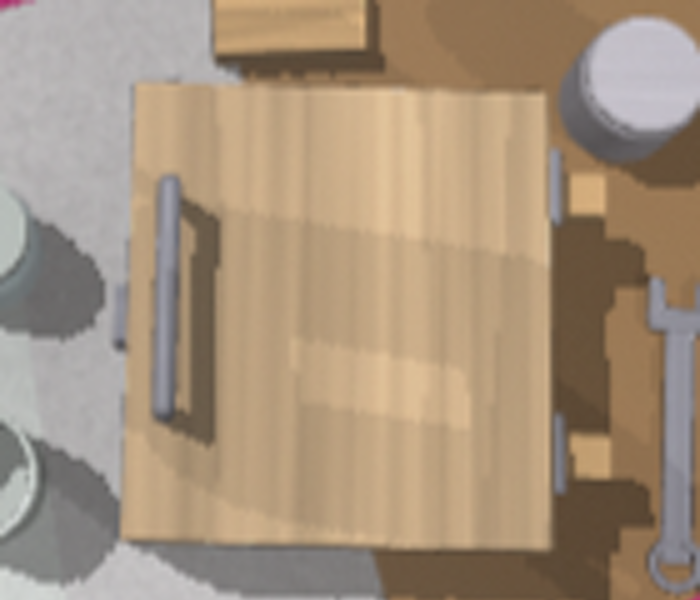

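```bash
cat >> h.py <<'E'
from scipy.spatial.transform import Rotation as R
def downR(yaw):  # tool x along yaw, z down
    c,s=np.cos(yaw),np.sin(yaw); return R.from_matrix(np.array([[c,s,0],[s,-c,0],[0,0,-1]]))
def delta(p,Rt,s=None):
    s=s or manip.sense();R0=R.from_quat(s["tool_rot"])
    print("t",s["t"],"d_cm",R0.inv().apply(np.array(p)-s["tcp_pos"])*100,"rot",(R0.inv()*Rt).as_rotvec())
E
python3 - <<'E'
from h import *
delta([.525,.029,.25],downR(-.033))
E
```

```text
t 0.1 d_cm [ 51.6233 -52.5289  -1.8361] rot [-0.002  -0.0001  0.2778]
```

drive_tool:
  increments:
    - [0, 5, 0, -3, 0, 0, 0]
    - [0, 51.6, -52.5, -2, 0, 0, 0.278]
    - [0, 51.6, -52.5, -2, 0, 0, 0.278]
    - [0, 51.6, -52.5, -2, 0, 0, 0.278]
    - [0, 51.6, -52.5, -2, 0, 0, 0.278]
    - [0, 51.6, -52.5, -2, 0, 0, 0.278]
    - [0, 51.6, -52.5, -2, 0, 0, 0.278]
    - [0, 51.6, -52.5, -2, 0, 0, 0.278]
    - [0, 51.6, -52.5, -2, 0, 0, 0.278]
    - [0, 51.6, -52.5, -2, 0, 0, 0.278]
    - [0, 51.6, -52.5, -2, 0, 0, 0.278]
    - [0, 51.6, -52.5, -2, 0, 0, 0.278]
    - [0, 51.6, -52.5, -2, 0, 0, 0.278]
    - [0, 51.6, -52.5, -2, 0, 0, 0.278]
    - [0, 51.6, -52.5, -2, 0, 0, 0.278]
    - [0, 51.6, -52.5, -2, 0, 0, 0.278]
    - [0, 51.6, -52.5, -2, 0, 0, 0.278]
    - [0, 51.6, -52.5, -2, 0, 0, 0.278]
    - [0, 51.6, -52.5, -2, 0, 0, 0.278]

```text
t: 2.0
tcp_pos: [0.5241, 0.0266, 0.2512]
tool_rot: [1.0, -0.018, -0.001, 0.0]
force: [-1.1, -0.1, -0.4]
finger_gap: 0.997
```

```bash
python3 - <<'E'
from h import *
m=manip.camera_model("wrist");im=manip.snapshot("wrist");cv2.imwrite("pics/w1.png",im[:,:,::-1])
print(proj(m,[[.581,.0275,.167],[.469,.0312,.167]]),m["cam_to_world"])
delta([.525,.029,.148],downR(-.033))
E
```

```text
[[255.0311 132.6714]
 [255.9362 250.3978]] [[-0.0361 -0.9472 -0.3186  0.6055]
 [-0.9993  0.0345  0.0106  0.0235]
 [ 0.001   0.3188 -0.9478  0.3944]
 [ 0.      0.      0.      1.    ]]
t 2.05 d_cm [ 0.0734 -0.2548 10.3264] rot [ 0.0002  0.0007 -0.0027]
```

View pics/w1.png

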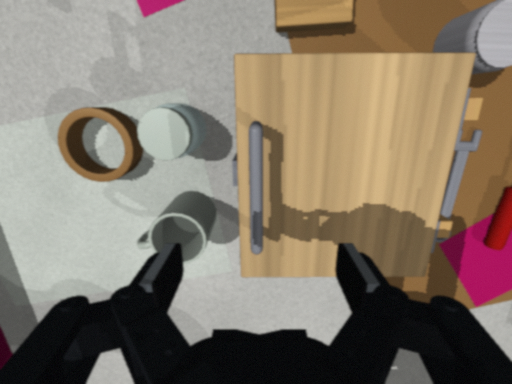

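The wrist view shows the handle bar from (256,125) to (257,250), within 1–2 px of where I predicted it, so I descend and grip.

drive_tool:
  increments:
    - [0, 0, -0.25, 4, 0, 0, 0]
    - [0, 0, -0.25, 8, 0, 0, 0]
    - [0, 0, -0.25, 10.3, 0, 0, 0]
    - [0, 0, -0.25, 10.3, 0, 0, 0]
    - [255, 0, -0.25, 10.3, 0, 0, 0]
    - [255, 0, -0.25, 10.3, 0, 0, 0]
    - [255, 0, -0.25, 10.3, 0, 0, 0]
    - [255, 0, -0.25, 10.3, 0, 0, 0]
    - [255, 0, -0.25, 10.3, 0, 0, 0]
    - [255, 0, -0.25, 10.3, 0, 0, 0]
    - [255, 0, -0.25, 10.3, 0, 0, 0]
  force: 40

```text
t: 3.15
tcp_pos: [0.5254, 0.0295, 0.1492]
tool_rot: [1.0, -0.016, 0.001, 0.001]
force: [-1.3, -5.5, 6.0]
finger_gap: 0.124
```

```bash
python3 - <<'E'
from h import *
s=manip.sense();print(s["finger_gap"]*85,s["force"],s["tcp_pos"])
r=np.hypot(.2,.052);a0=np.arctan2(.052,.2)
for t in np.linspace(0,1.84,20):
    print(round(t,2),np.round([ -(r*np.cos(t+a0)-.2)*100, -(r*np.sin(t+a0)-.052)*100],2))
E
```

```text
10.537775441703712 [-1.2864 -5.4534  5.9935] [0.5254 0.0295 0.1492]
0.0 [-0.  0.]
0.1 [ 0.6  -1.91]
0.19 [ 1.37 -3.75]
0.29 [ 2.33 -5.51]
0.39 [ 3.45 -7.17]
0.48 [ 4.72 -8.71]
0.58 [  6.14 -10.12]
0.68 [  7.68 -11.39]
0.77 [  9.35 -12.51]
0.87 [ 11.11 -13.45]
0.97 [ 12.95 -14.23]
1.07 [ 14.86 -14.82]
1.16 [ 16.82 -15.22]
1.26 [ 18.81 -15.43]
1.36 [ 20.81 -15.45]
1.45 [ 22.81 -15.27]
1.55 [ 24.77 -14.91]
1.65 [ 26.69 -14.35]
1.74 [ 28.55 -13.61]
1.84 [ 30.33 -12.7 ]
```

drive_tool:
  increments:
    - [255, 0, 0.3, -0.9, 0, 0, 0]
    - [255, 0, 0.6, -1.9, 0, 0, 0]
    - [255, 0, 1.0, -2.8, 0, 0, 0]
    - [255, 0, 1.4, -3.75, 0, 0, 0]
    - [255, 0, 1.85, -4.65, 0, 0, 0]
    - [255, 0, 2.3, -5.5, 0, 0, 0]
    - [255, 0, 3.45, -7.2, 0, 0, 0]
    - [255, 0, 4.7, -8.7, 0, 0, 0]
    - [255, 0, 6.1, -10.1, 0, 0, 0]
    - [255, 0, 7.7, -11.4, 0, 0, 0]
    - [255, 0, 9.35, -12.5, 0, 0, 0]

```text
t: 4.25
tcp_pos: [0.5225, -0.0601, 0.276]
tool_rot: [1.0, -0.017, 0.002, -0.004]
force: [3.6, 6.6, 3.4]
finger_gap: 0.119
```

drive_tool:
  increments:
    - [255, 0, 1.75, -0.95, 0, 0, 0]
    - [255, 0, 3.6, -1.7, 0, 0, 0]
    - [255, 0, 5.5, -2.3, 0, 0, 0]
    - [255, 0, 7.5, -2.7, 0, 0, 0]
    - [255, 0, 9.5, -2.9, 0, 0, 0]
    - [255, 0, 11.5, -2.95, 0, 0, 0]
    - [255, 0, 13.5, -2.8, 0, 0, 0]
    - [255, 0, 15.4, -2.4, 0, 0, 0]
    - [255, 0, 17.3, -1.85, 0, 0, 0]
    - [255, 0, 19.2, -1.1, 0, 0, 0]
    - [255, 0, 20.7, -0.35, 0, 0, 0]
    - [255, 0, 20.7, -0.35, 0, 0, 0]

```text
t: 5.45
tcp_pos: [0.5158, -0.2717, 0.278]
tool_rot: [1.0, -0.018, 0.002, -0.0]
force: [2.7, -1.4, 8.4]
finger_gap: 0.116
```

drive_tool:
  increments:
    - [160, 0, 0, 0, 0, 0, 0]
    - [160, 0, 0, 0, 0, 0, 0]
    - [160, 0, 0, 0, 0, 0, 0]
    - [160, 0, 0, -1, 0, 0, 0]
    - [160, 0, 0, -2.5, 0, 0, 0]
    - [160, 0, 0, -5, 0, 0, 0]
    - [160, 0, 0, -9, 0, 0, 0]
    - [160, 0, 0, -12, 0, 0, 0]
    - [160, 0, 0, -12, 0, 0, 0]

```text
t: 6.35
tcp_pos: [0.5158, -0.2705, 0.4013]
tool_rot: [1.0, -0.016, 0.003, 0.002]
force: [0.3, 0.1, 0.6]
finger_gap: 0.369
```

```bash
python3 - <<'E'
from h import *
im=manip.snapshot("top");cv2.imwrite("pics/top2.png",im[:,:,::-1])
im2=manip.snapshot("wrist");cv2.imwrite("pics/w2.png",im2[:,:,::-1])
a=cv2.resize(im[140:290,210:350],(560,600))[:,:,::-1]
cv2.imwrite("pics/c2.png",np.ascontiguousarray(a))
print(manip.sense()["tcp_pos"])
delta([.50,-.06,.40],downR(-.033))
E
```

```text
[ 0.5142 -0.2693  0.3966]
t 6.45 d_cm [ -2.112  -20.8688  -0.3215] rot [-0.0009  0.0016 -0.    ]
```

View pics/c2.png

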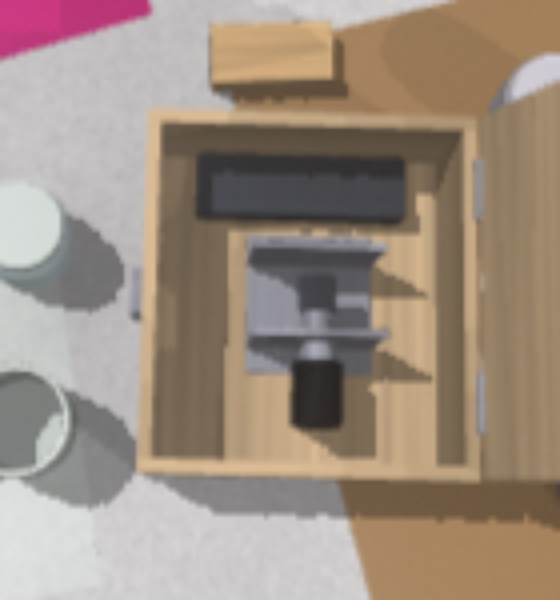

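The lid is resting open. In the crop, the bracket and far plate show at about rows 333 and 243. The bolt head is at (318,290) and the black driver at (317,395). I move above it for a closer look.

drive_tool:
  increments:
    - [0, 3, -5, 0, 0, 0, 0]
    - [0, 3, -10, 0, 0, 0, 0]
    - [0, 3, -15, 1, 0, 0, 0]
    - [0, 3, -21, 4, 0, 0, 0]
    - [0, 3, -21, 7, 0, 0, 0]
    - [0, 3, -21, 7, 0, 0, 0]
    - [0, 3, -21, 7, 0, 0, 0]

```text
t: 7.15
tcp_pos: [0.5507, -0.0604, 0.3249]
tool_rot: [1.0, -0.016, -0.003, -0.0]
force: [-0.1, -0.6, 0.6]
finger_gap: 1.002
```

```bash
python3 - <<'E'
from h import *
print(manip.sense()["tcp_pos"])
m=manip.camera_model("wrist");im=manip.snapshot("wrist");cv2.imwrite("pics/w3.png",im[:,:,::-1])
import pickle;pickle.dump(m,open("m3.pkl","wb"))
p=proj(m,[.51,-.07,.09])[0].astype(int);print(p)
x,y=max(p[0]-100,0),max(p[1]-75,0);print(x,y)
cv2.imwrite("pics/c3.png",cv2.resize(np.ascontiguousarray(im[y:y+150,x:x+200,::-1]),None,fx=4,fy=4,interpolation=cv2.INTER_CUBIC))
E
```

```text
[ 0.5507 -0.0604  0.3249]
[266 187]
166 112
```

View pics/c3.png

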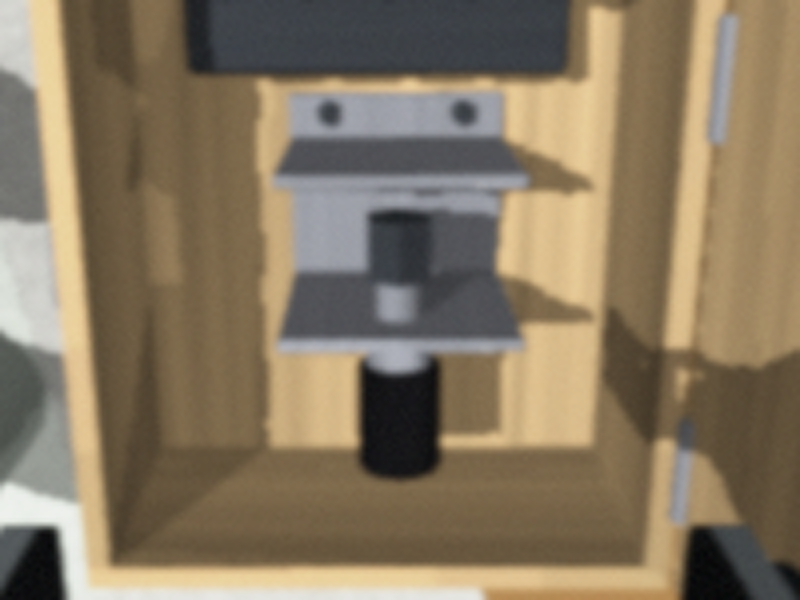

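The crop shows the far plate's top edge from (276,182) to (528,182) and the bracket's from (280,346) to (524,346). The head spans columns 368–432 and rows 212–285, and the driver is centred on column 400.

```bash
python3 - <<'E'
from h import *
import pickle;m=pickle.load(open("m3.pkl","rb"))
f=lambda u,v,z:onz(m,[166+u/4,112+v/4],z)[0]
F=[f(276,182,.098),f(528,182,.098)];B=[f(280,346,.104),f(524,346,.104)]
print(F,B)
for a in(F,B):print(np.linalg.norm(a[0]-a[1]),(a[0]+a[1])/2, np.arctan2(*(a[0]-a[1])[:2]))
print("sep",(F[0]+F[1]-B[0]-B[1])/2)
print("head top",f(400,216,.087),f(400,280,.087))
print("head sides",f(368,248,.078),f(432,248,.078))
E
```

```text
[array([ 0.558 , -0.0273,  0.098 ]), array([ 0.5551, -0.1155,  0.098 ])] [array([ 0.499 , -0.0256,  0.104 ]), array([ 0.4961, -0.1141,  0.104 ])]
0.08821115412352247 [ 0.5565 -0.0714  0.098 ] 0.032573886202777
0.08845916642612453 [ 0.4976 -0.0698  0.104 ] 0.03257136411525684
sep [ 0.059  -0.0015 -0.006 ]
head top [ 0.5418 -0.0706  0.087 ] [ 0.5174 -0.07    0.087 ]
head sides [ 0.5277 -0.0584  0.078 ] [ 0.5269 -0.0825  0.078 ]
```

drive_tool:
  increments:
    - [0, -2.3, 1.1, 4, 0, 0, 0]
    - [0, -2.3, 1.1, 9, 0, 0, 0]
    - [0, -2.3, 1.1, 14, 0, 0, 0]
    - [0, -2.3, 1.1, 19, 0, 0, 0]
    - [0, -2.3, 1.1, 21, 0, 0, 0]
    - [0, -2.3, 1.1, 23, 0, 0, 0]
    - [0, -2.3, 1.1, 25, 0, 0, 0]
    - [0, -2.3, 1.1, 26, 0, 0, 0]
    - [0, -2.3, 1.1, 26.9, 0, 0, 0]
    - [0, -2.3, 1.1, 26.9, 0, 0, 0]

```text
t: 8.2
tcp_pos: [0.5289, -0.0719, 0.0575]
tool_rot: [1.0, -0.017, -0.0, 0.0]
force: [0.3, -0.2, 0.2]
finger_gap: 1.002
```

```bash
python3 - <<'E'
from h import *
delta([.5275,-.0705,.056],downR(-.0326))
m=manip.camera_model("wrist");im=manip.snapshot("wrist");cv2.imwrite("pics/w4.png",im[:,:,::-1])
print(proj(m,[[.5275,-.0705,.075],[.5395,-.0705,.075]]))
E
```

```text
t 8.2 d_cm [-0.1417 -0.1392  0.1532] rot [ 0.      0.0002 -0.0017]
[[255.9058 262.1346]
 [255.0307 242.5986]]
```

View pics/w4.png

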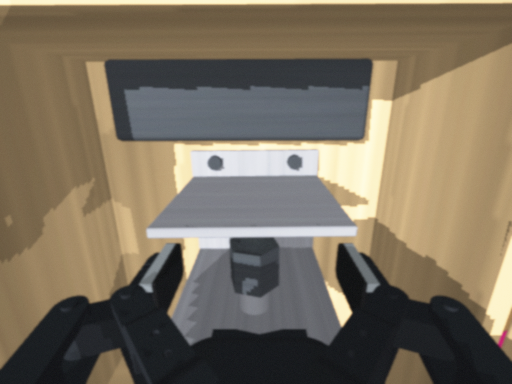

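The head sits well between the fingers, at (255,265). Its top ridge is near column 262, about 0.25 rad past the best grip angle. I preclose partly and wait for the next flat to come round.

drive_tool:
  increments:
    - [120, -0.15, -0.15, 0.15, 0, 0, 0]
    - [120, -0.15, -0.15, 0.15, 0, 0, 0]
    - [120, -0.15, -0.15, 0.15, 0, 0, 0]
    - [120, -0.15, -0.15, 0.15, 0, 0, 0]
    - [120, -0.15, -0.15, 0.15, 0, 0, 0]
    - [120, -0.15, -0.15, 0.15, 0, 0, 0]
    - [120, -0.15, -0.15, 0.15, 0, 0, 0]
    - [120, -0.15, -0.15, 0.15, 0, 0, 0]
    - [120, -0.15, -0.15, 0.15, 0, 0, 0]
    - [120, -0.15, -0.15, 0.15, 0, 0, 0]
    - [120, -0.15, -0.15, 0.15, 0, 0, 0]
    - [120, -0.15, -0.15, 0.15, 0, 0, 0]
    - [120, -0.15, -0.15, 0.15, 0, 0, 0]
    - [120, -0.15, -0.15, 0.15, 0, 0, 0]
    - [120, -0.15, -0.15, 0.15, 0, 0, 0]
    - [120, -0.15, -0.15, 0.15, 0, 0, 0]
    - [120, -0.15, -0.15, 0.15, 0, 0, 0]
    - [120, -0.15, -0.15, 0.15, 0, 0, 0]
  force: 80

```text
t: 10.05
tcp_pos: [0.5271, -0.0696, 0.0563]
tool_rot: [1.0, -0.017, -0.0, -0.0]
force: [0.8, 0.7, -0.1]
finger_gap: 0.527
```

```bash
python3 - <<'E'
from h import *
s=manip.sense();print(s["t"],s["finger_gap"],s["tcp_pos"],s["force"])
im=manip.snapshot("wrist")
old=cv2.imread("pics/w4.png")
z=lambda a:cv2.convertScaleAbs(cv2.resize(np.ascontiguousarray(a[225:315,205:305]),None,fx=4,fy=4,interpolation=cv2.INTER_CUBIC),alpha=1.6)
cv2.imwrite("pics/c5.png",np.hstack([z(old),z(im[:,:,::-1])]))
E
```

```text
10.05 0.5274112464214388 [ 0.5271 -0.0696  0.0563] [ 0.8432  0.6977 -0.0837]
```

View pics/c5.png

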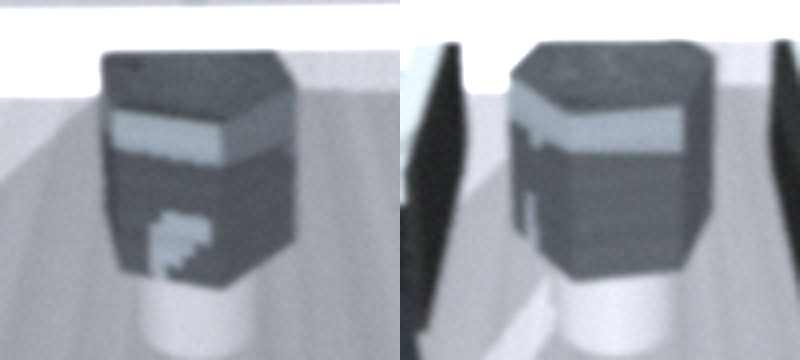

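The head's ridges are at columns 575 and 685 in the right-hand image (head centre 612), and it turns at about 0.28 rad/s. Its flats will be square to the jaws about 1.2 s from now, so I time the closing for that.

drive_tool:
  increments:
    - [120, 0, 0, 0, 0, 0, 0]
    - [120, 0, 0, 0, 0, 0, 0]
    - [120, 0, 0, 0, 0, 0, 0]
    - [120, 0, 0, 0, 0, 0, 0]
    - [120, 0, 0, 0, 0, 0, 0]
    - [120, 0, 0, 0, 0, 0, 0]
    - [120, 0, 0, 0, 0, 0, 0]
    - [120, 0, 0, 0, 0, 0, 0]
    - [120, 0, 0, 0, 0, 0, 0]
    - [255, 0, 0, 0, 0, 0, 0]
    - [255, 0, 0, 0, 0, 0, 0]
    - [255, 0, 0, 0, 0, 0, 0]
    - [255, 0, 0, 0, 0, 0, 0]
    - [255, 0, 0, 0, 0, 0, 0]
    - [255, 0, 0, 0, 0, 0, 0]
    - [255, 0, 0, 0, 0, 0, 0]
  force: 80

```text
t: 11.7
tcp_pos: [0.5271, -0.0688, 0.0567]
tool_rot: [1.0, -0.017, 0.0, -0.0]
force: [-0.1, 4.7, 5.3]
finger_gap: 0.27
```

```bash
python3 - <<'E'
from h import *
s=manip.sense();print(s["t"],s["finger_gap"]*85,s["tcp_pos"],s["force"],s["ft_torque"])
im=manip.snapshot("wrist");np.save("a.npy",im)
E
```

```text
11.7 22.933006350874 [ 0.5271 -0.0688  0.0567] [-0.0615  4.6893  5.3309] [ 0.8884 -0.0304  0.1033]
```

drive_tool:
  increments:
    - [255, 0, 0, 0, 0, 0, 0]
    - [255, 0, 0, 0, 0, 0, 0]
    - [255, 0, 0, 0, 0, 0, 0]
    - [255, 0, 0, 0, 0, 0, 0]
    - [255, 0, 0, 0, 0, 0, 0]
    - [255, 0, 0, 0, 0, 0, 0]
    - [255, 0, 0, 0, 0, 0, 0]
    - [255, 0, 0, 0, 0, 0, 0]
    - [255, 0, 0, 0, 0, 0, 0]
    - [255, 0, 0, 0, 0, 0, 0]
    - [255, 0, 0, 0, 0, 0, 0]
    - [255, 0, 0, 0, 0, 0, 0]
    - [255, 0, 0, 0, 0, 0, 0]
    - [255, 0, 0, 0, 0, 0, 0]
    - [255, 0, 0, 0, 0, 0, 0]

```text
t: 13.25
tcp_pos: [0.5271, -0.0688, 0.0567]
tool_rot: [1.0, -0.017, 0.0, -0.0]
force: [0.1, 5.6, 6.1]
finger_gap: 0.269
```

```bash
python3 - <<'E'
from h import *
s=manip.sense();print(s["t"],s["finger_gap"]*85,s["tcp_pos"],s["force"],s["ft_torque"])
im=manip.snapshot("wrist");a=np.load("a.npy")
print("diff",np.abs(im.astype(int)-a)[225:315,205:305].mean())
z=lambda a:cv2.convertScaleAbs(cv2.resize(np.ascontiguousarray(a[225:315,205:305,::-1]),None,fx=4,fy=4,interpolation=cv2.INTER_CUBIC),alpha=1.6)
t=manip.snapshot("top")
tt=np.ascontiguousarray(cv2.resize(t[140:290,190:390],(400,300))[:,:,::-1]);tt=cv2.copyMakeBorder(tt,0,60,0,0,cv2.BORDER_CONSTANT)
cv2.imwrite("pics/c6.png",np.hstack([z(im),tt]))
b=cv2.imread("pics/top0.png")[:,:,::-1]
cv2.imwrite("pics/d.png",cv2.absdiff(b,t))
E
```

```text
13.25 22.855600615056535 [ 0.5271 -0.0688  0.0567] [0.133  5.6423 6.1125] [ 0.8872 -0.0236  0.0936]
diff 1.332148148148148
```

View pics/c6.png

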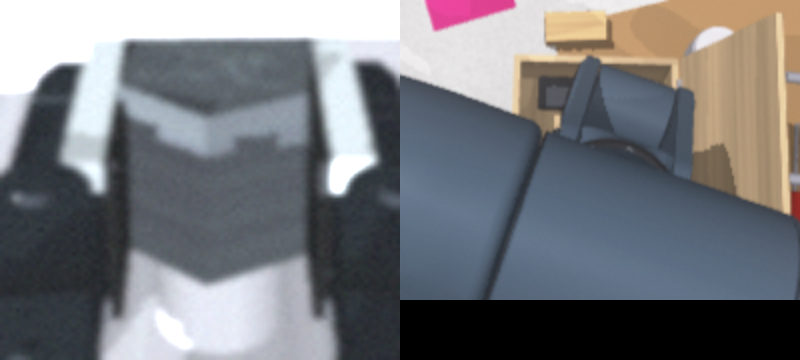

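The pads are square on the flats, with the ridge centred at column 208. The pictures 1.5 s apart show no turning, and the lid is still open.

```bash
python3 -c "
from station import manip
print(manip.sign_off())"
```

```text
the job is handed in; nothing more can be done
None
```

The lid is open on its stop and the gripper is holding the bolt head so that it no longer turns; I handed the job in at about 13.4 s.

- **Lid:** I gripped the handle bar, carried it along its arc to about 1.83 rad and let go. The last top view shows the lid still standing open.
- **Bolt head:** I reached down into the gap with the jaws across the bolt axis and closed at 80 N as two flats came square to the pads. The head sits fully between the pads.
- **Last checks:** Two wrist pictures 1.5 s apart showed no turning, only a mean difference of 1.3 grey levels. The finger opening stayed steady at 22.9 mm. That is about 1 mm under the 24 mm across flats; the handle bar read about 1.5 mm low in the same way, so I take it as gauge error.
- **Wrist force:** It was about 8 N at the end and never above 10 N in any reading.
- **Not confirmed:** The arm blocked the jar, mug and tape in the last top view, so I have no final picture of those three. They stood in place when the view was clear after the lid opened (tape not in that crop), and no reading suggested contact.

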